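Set out the cut-up board for the next specimen

ROBOT

A 6-joint arm with a two-finger parallel gripper is mounted at the origin on the work surface. World frame = base frame: x ahead of the robot, y to its left, z up, the work surface at z = 0. Lengths are in m, angles in rad, forces in N, time in s.
With the tool pointing down it reaches from about 0.35 to 1 m from the base axis. Payload 7.1 kg.
Tool frame: the origin (TCP) lies at the very end of the fingers, on their centre line; the grasp point (between the pads) lies 19 mm behind it (bot.hold_point_z is the distance from the TCP to the grasp point, in m); z points along the fingers, x is the direction in which the jaws open and shut, and the axes are right-handed (so a half turn about z gives the same grasp; the last joint's range is limited). The gripper opens to 85 mm and grips with 20 to 120 N. Pads are 22 mm wide; open, the fingers measure 114 mm over their backs; the gripper's body (76 mm by 85 mm) begins 54 mm behind the grasp point. The pads swing forward as they close: fully open they stand 13 mm farther back than shut.
Start: joints at [-1.149, 0.423, 1.63, -0, 1.089, -0.019], TCP at [0.267, -0.565, 0.231] pointing down, gripper open.
Joint ranges: [-3, 3], [-0.9, 2.11], [0.09, 2.58], [-1.31, 4.45], [0.11, 2.69], [-2.54, 2.54]. Speed limits (rad/s): [2.39, 2.39, 3.01, 3.14, 3.14, 3.14].

INTERFACE

Orientations are given as a unit quaternion [x, y, z, w].
In Python, from station import bot, fingers, kin, vision gives the robot as it stands. Calls block until the motion is done:
- bot.goto(position, orientation): joint-space move of the TCP to a pose.
- bot.move_linear(position, ori=None, speed=0.15, force_limit=None): straight line of the TCP; ori=None keeps the orientation; speed is the mean speed in m/s. With force_limit (N) it stops when the force on the tool has changed by that much, and returns True; else False.
- bot.move_joints(angles): joint-space move.
- fingers.gripper_open() and fingers.close_gripper(grip_force=None): open the fingers fully, or close them until they stop; grip_force is the grip in N (None keeps the last).
- bot.sleep(seconds).
- kin.solve_ik(position, orientation): joint angles nearest the present ones, or None.
- bot.observe(): the state.
- vision.snapshot(name): name is "scene" or "top" or "wrist"; returns (picture, depth): 480x640x3 uint8, red, green, blue; 480x640 float32, m along the optical axis (not along the pixel's ray), 0 where there is no reading.
- vision.calibration(name): a dict with "mtx" (3x3 intrinsics, pixels), "k1" (the pictures are not rectified: a ray, as slopes to the right and down, at radius r is drawn at 1 + k1 r^2 times it, then the intrinsics apply), "origin" and "orientation" of the camera in the world. Camera axes: x right, y down, z forward; pixel columns grow to the right and rows downward; lengths in m; the calibration is good to about 2 mm. A picture is of the moment at which its call begins: read the wrist's pose just before it. calibration takes no time and is no camera call; for the wrist camera it gives the pose at the moment of the call.
A pose or a line that the arm cannot do raises bot.Unreachable and nothing moves.
- bot.hand_in(): hands the job in, once; it reports no verdict.
The state is a dict: "clock": time; "joint_positions": joint angles; "joint_velocities": joint speeds; "joint_torque": joint torques, N m; "ee_pos": TCP position; "tool_rot": TCP orientation; "ft_force": force on the tool from outside, world axes, zero at the start; "moment": the same for the moment, N m; "finger_gap": opening from 0.0 (shut) to 1.0 (fully open).
Only numpy, scipy, OpenCV 4.12 (cv2) and the standard library are available. Lean on these libraries where they do the work, as an engineer would, in place of code of your own. Each camera call takes 0.05 s, during which the arm holds its last target. There are 200 camera calls.

TASK

Set out the cut-up board: stand the orange-lidded specimen jar midway between the metal dish and the cork block, and lay the blue cassette directly in front of the cork block (robot side), its long side parallel to the block's front edge, with the yellow cassette squarely on top of it, long sides matching. Stand the red dye bottle directly behind the dish and the green dye bottle directly to the left of the red one (left as seen from the robot, all square to the board). Leave a gap of about 40 mm between cassette and block, between red bottle and dish rim, and between the two bottles; keep the jar upright throughout, and leave the black dye bottle where it is.

Things in the scene. Friction and masses are not known exactly. Their poses are not given: they have to be found in the camera images.
- board: White plastic cut-up board, 270 (x) x 390 (y) x 15 mm, fixed to the bench, with a thin blue line along its far edge. Origin: centre of the underside (at bench height); its top is 15 mm above the bench. Own x points to its far edge (behind, away from the robot), own y to its left side seen from the robot. It may sit up to 9 degrees askew: left, behind and in front are meant square to the board.
- dish: Round shallow open dish of dark grey metal, 76 mm across the rim, 16 mm high, fixed on the board in its middle row, either left or right, 88 mm from the board's centre. Origin: centre of its underside, on the board's top. Axes parallel to the board's.
- cork: Square brown cork pinning block, 60 x 60 x 18 mm, fixed on the board in its middle row on the side opposite the dish, 176 mm from it centre to centre. Origin: centre of its underside, on the board's top. Axes parallel to the board's.
- jar: Specimen jar: white cylinder 45 mm in diameter with an orange screw lid 46 mm in diameter, 60 mm high in all (lid: the top 12 mm). Origin: centre of the underside, z up. Mass about 90 g. Stands loose on the bench at the start.
- blue_cassette: Blue processing cassette: a flat blue plastic box, 41 x 29 x 10 mm (x, y, z), long side along its own x, dark slots and a white writing strip on top. Origin: centre of the underside, z up. 20 g. Lies loose on the bench at the start.
- yellow_cassette: Yellow processing cassette: a flat yellow plastic box, 41 x 29 x 10 mm (x, y, z), long side along its own x, dark slots and a white writing strip on top. Origin: centre of the underside, z up. 20 g. Lies loose on the bench at the start.
- red_dye: Red dye bottle: upright, body 30 mm in diameter and 38 mm high with a white label band, cap 18 mm in diameter above it, 55 mm high in all; body and cap red. Origin: centre of the underside, z up. Mass about 50 g. Stands loose on the bench at the start.
- green_dye: Green dye bottle: upright, body 30 mm in diameter and 38 mm high with a white label band, cap 18 mm in diameter above it, 55 mm high in all; body and cap green. Origin: centre of the underside, z up. Mass about 50 g. Stands loose on the bench at the start.
- black_dye: Black dye bottle: upright, body 30 mm in diameter and 38 mm high with a white label band, cap 18 mm in diameter above it, 55 mm high in all; body and cap black. Origin: centre of the underside, z up. Mass about 50 g. Stands loose on the bench at the start among the other things. Not needed: leave it where it is.
There are look-alikes about, which are no part of the job. Several things have the shape of the yellow_cassette; the one meant has the colours described above.

How it is judged:
By the outcome, as a careful person would: the job done as asked, in the order asked, and still so for the second after the job is handed in, with the robot touching nothing.
It also fails if it takes over 128 s, if anything falls off the work surface, if the arm or the gripper's body presses on something with over 40 N, if the wrist force passes 120 N, or if a joint passes its speed limit or range.

## Working session

There is one attempt and no reset: what is moved stays moved. The work goes in short steps, each a Python script; the robot and the scene stay as the last script left them, time stands still between calls to the robot, and variables do not carry over. Pictures are saved under pics/ and viewed, about 12 in all and at most 16, crops included, and the job is handed in when it is done.

```bash
ls; mkdir -p pics; python3 - <<'E'
from station import bot, fingers, kin, vision
import cv2,numpy as np
for n in ["scene","top"]:
    p,d=vision.snapshot(n); cv2.imwrite(f"pics/{n}0.png",p[...,::-1]); np.save(f"pics/{n}0.npy",d)
    c=vision.calibration(n); print(n,c)
print(bot.hold_point_z, bot.observe())
E
```

```text
pics
scene {'mtx': array([[549.95576307,   0.        , 326.12868002],
       [  0.        , 549.95576307, 236.31394003],
       [  0.        ,   0.        ,   1.        ]]), 'k1': -0.07282604139559205, 'origin': array([ 0.8796559 , -0.44433525,  0.86895398]), 'orientation': array([ 0.89697644,  0.33440487, -0.10580184, -0.26909592])}
top {'mtx': array([[589.74569938,   0.        , 321.33762558],
       [  0.        , 589.74569938, 237.83243649],
       [  0.        ,   0.        ,   1.        ]]), 'k1': -0.014283572993937451, 'origin': array([ 0.33047003, -0.03893915,  1.20030637]), 'orientation': array([ 0.70898385, -0.70076247,  0.05714213, -0.05485104])}
0.0187 {'clock': 0.1, 'joint_positions': array([-1.14899962e+00,  4.23784692e-01,  1.63057668e+00, -1.33014225e-05,
        1.08862547e+00, -1.89768063e-02]), 'joint_velocities': array([ 3.70590170e-04, -1.61374620e-03,  1.54715087e-04, -1.55673971e-04,
        1.13889220e-06, -5.77360516e-04]), 'joint_torque': array([-4.76715340e-04, -5.58429873e+01, -2.82447374e+01, -1.07894962e-05,
        2.95069796e-03, -2.14801378e-05]), 'ee_pos': array([ 0.26648527, -0.5648082 ,  0.23062527]), 'tool_rot': array([ 8.44583940e-01, -5.35422714e-01, -5.84815841e-04, -3.79434731e-04]), 'ft_force': array([ 0.4684157 ,  0.02024315, -0.55801712]), 'moment': array([-0.01241529, -0.0231426 ,  0.05000137]), 'finger_gap': 0.996166251998817}
```

View pics/top0.png

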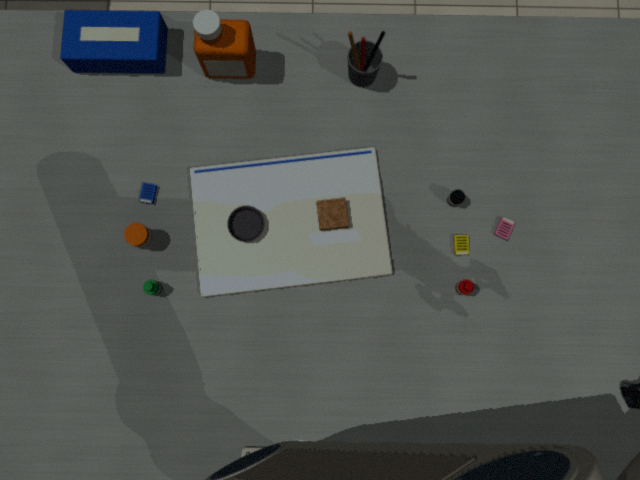

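View pics/scene0.png

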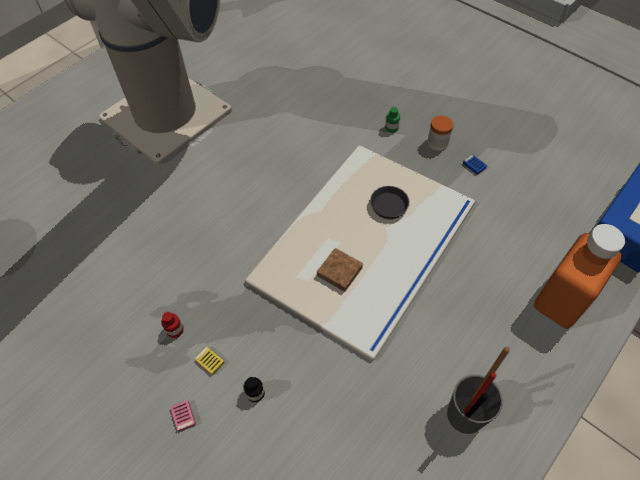

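The top view has the dish on the left (246,224) and the cork on the right (333,214).
- **Jar:** orange lid at (137,235). The tall orange bottle at (224,48) is not it.
- **Blue cassette:** (148,193). The blue box at (115,42) is not it.
- **Yellow cassette:** (461,244). The pink one at (505,228) is a look-alike.
- **Bottles:** red (466,287), green (152,287), black (457,198), which stays. The red pen at (363,50) is not a bottle.

```bash
cat > h.py <<'E'
from station import bot, fingers, kin, vision
import cv2, numpy as np
from scipy.spatial.transform import Rotation as R
def cast(cal,px,z):
    """pixels -> world points on plane z"""
    px=np.atleast_2d(np.float64(px))
    u=cv2.undistortPoints(px[:,None],cal["mtx"],np.array([cal["k1"],0,0,0]))[:,0]
    d=R.from_quat(cal["orientation"]).apply(np.c_[u,np.ones(len(u))])
    o=cal["origin"]; return o+d*((z-o[2])/d[:,2])[:,None]
def blob(mask,near=None,amin=15):
    """contour of the biggest blob (or the one nearest a pixel)"""
    cs=[c for c in cv2.findContours(mask.astype(np.uint8),cv2.RETR_EXTERNAL,cv2.CHAIN_APPROX_NONE)[0] if cv2.contourArea(c)>amin]
    if near is None: return max(cs,key=cv2.contourArea)
    return min(cs,key=lambda c:np.hypot(*(c.reshape(-1,2).mean(0)-near)))
def cen(c):
    m=cv2.moments(c); return np.array([m["m10"],m["m01"]])/m["m00"]
def hue(p,lo,hi,s=110,v=40):
    h,S,V=cv2.split(cv2.cvtColor(p,cv2.COLOR_RGB2HSV))
    k=(h>=lo)&(h<=hi) if lo<=hi else (h>=lo)|(h<=hi)
    return k&(S>s)&(V>v)
def rect(cal,c,z):
    """centre, long-side yaw, size of a box top from its contour"""
    w=cast(cal,c.reshape(-1,2),z)[:,:2]
    (x,y),(a,b),t=cv2.minAreaRect(np.float32(w*1000))
    if a<b: a,b,t=b,a,t+90
    return np.array([x,y])/1000,(np.deg2rad(t)+np.pi/2)%np.pi-np.pi/2,(a,b)
def down(yaw):
    """tool down, jaw (tool x) axis at yaw in the world"""
    return (R.from_euler("z",yaw)*R.from_euler("x",np.pi)).as_quat()
def snap(n,name):
    cal=vision.calibration(n); p,d=vision.snapshot(n)
    cv2.imwrite(f"pics/{name}.png",p[...,::-1]); return p,d,cal
E
cat > m.py <<'E'
from h import *
p=cv2.imread("pics/top0.png")[...,::-1].copy(); cal=vision.calibration("top")
pr=lambda n,*a:print(n,*[np.round(x,4) for x in a])
for n,lo,hi,near,z in [("jar",5,15,(137,235),.060),("green",50,75,(152,287),.05),("red",172,5,(466,287),.05)]:
    c=blob(hue(p,lo,hi),near); pr(n,cen(c),cast(cal,cen(c),z)[0],cv2.contourArea(c))
pr("black",cast(cal,(457,198),.05)[0])
for n,lo,hi,near in [("blue",100,125,(148,193)),("yellow",22,35,(461,244))]:
    m=cv2.morphologyEx(hue(p,lo,hi,90).astype(np.uint8),cv2.MORPH_CLOSE,np.ones((5,5)))
    pr(n,*rect(cal,blob(m,near),.010))
g=cv2.cvtColor(p,cv2.COLOR_RGB2GRAY)
m=(g>110).astype(np.uint8); m[:130]=0;m[310:]=0;m[:,:170]=0;m[:,410:]=0
m=cv2.morphologyEx(m,cv2.MORPH_CLOSE,np.ones((9,9)));c=blob(m)
pr("board",*rect(cal,c,.015))
e=cv2.approxPolyDP(cv2.convexHull(c),8,True).reshape(-1,2); pr("corners",e,cast(cal,e,.015))
m=np.zeros_like(g);m[195:255,215:280]=1
c=blob((g<75)&(m>0)); pr("dish",cast(cal,cv2.minEnclosingCircle(c)[0],.031)[0],cv2.minEnclosingCircle(c))
m=np.zeros_like(g);m[185:240,305:360]=1
pr("cork",*rect(cal,blob(hue(p,5,22,70)&(m>0)),.033))
E
python3 m.py
```

```text
jar [135.569  233.8142] [0.5164 0.3227 0.06  ] 414.5
green [148.7112 286.4025] [0.4145 0.2939 0.05  ] 108.5
red [465.864  286.5399] [ 0.4215 -0.325   0.05  ] 163.0
black [ 0.5984 -0.3121  0.05  ]
blue [0.611  0.3192] -0.1548 [41.5209 31.1039]
yellow [ 0.5097 -0.3273] 0.0339 [41.4924 30.9228]
board [0.5568 0.0249] -1.4415 [386.5507 267.7412]
corners [[374 148]
 [390 273]
 [201 295]
 [191 168]] [[ 0.7113 -0.1495  0.015 ]
 [ 0.4498 -0.1811  0.015 ]
 [ 0.4011  0.1981  0.015 ]
 [ 0.6635  0.2303  0.015 ]]Traceback (most recent call last):
  File "m.py", line 16, in <module>
    c=blob((g<75)&(m>0)); pr("dish",cast(cal,cv2.minEnclosingCircle(c)[0],.031)[0],cv2.minEnclosingCircle(c))
                          ~~^^^^^^^^^^^^^^^^^^^^^^^^^^^^^^^^^^^^^^^^^^^^^^^^^^^^^^^^^^^^^^^^^^^^^^^^^^^^^^^^^
  File "m.py", line 3, in <lambda>
    pr=lambda n,*a:print(n,*[np.round(x,4) for x in a])
                             ~~~~~~~~^^^^^
    return _wrapfunc(a, 'round', decimals=decimals, out=out)
    return _wrapit(obj, method, *args, **kwds)
    conv = _array_converter(obj)
ValueError: setting an array element with a sequence. The requested array has an inhomogeneous shape after 1 dimensions. The detected shape was (2,) + inhomogeneous part.
```

```bash
sed -i 's/,cv2.minEnclosingCircle(c))$/)/' m.py; python3 m.py | tail -2; python3 - <<'E'
from h import *
for n,x,y in [("wr",.50,-.30),("wb",.52,.02),("wl",.50,.30)]:
    bot.goto([x,y,.36],down(np.arctan2(y,x)+np.pi/2 if 0 else 0.0)) if 0 else bot.goto([x,y,.36],down(-1.44))
    p,d,cal=snap("wrist",n); np.savez(f"pics/{n}.npz",d=d,**cal)
    print(n,cal["origin"],bot.observe()["joint_positions"].round(2),bot.observe()["clock"])
q=[cv2.resize(cv2.imread(f"pics/{n}.png"),(400,300)) for n in("wr","wb","wl")]
cv2.imwrite("pics/mos.png",np.vstack([np.hstack(q[:2]),np.hstack([q[2],q[2]*0])]))
E
```

```text
dish [0.5441 0.1071 0.031 ]
cork [ 0.5668 -0.0633] 0.1265 [60.6664 59.7078]
wr [ 0.5733938  -0.29144107  0.50273475] [-0.56  0.24  1.59 -0.    1.31  0.88] 1.55
wb [0.59399514 0.02822328 0.50327883] [ 0.01  0.14  1.72 -0.    1.29  1.46] 2.8167
wl [0.57417456 0.30804101 0.50320911] [ 0.52  0.24  1.59 -0.    1.31  1.96] 3.95
```

View pics/mos.png

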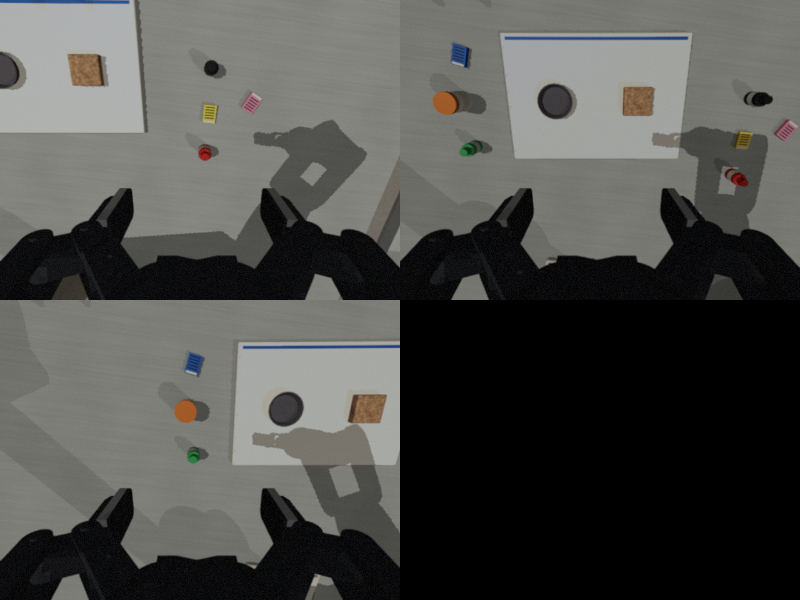

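Right view (800×600 mosaic): red bottle (205,153), yellow cassette (209,113), pink look-alike (251,102), black (211,68). Left view: blue (194,364), jar (185,411), green (194,456). Next I'll measure from these and check the choice in a crop.

```bash
cat > m2.py <<'E'
from h import *
def load(n):
    z=np.load(f"pics/{n}.npz"); return cv2.imread(f"pics/{n}.png")[...,::-1].copy(),z["d"],{k:z[k] for k in("mtx","k1","origin","orientation")}
def close(m,k=7): return cv2.morphologyEx(m.astype(np.uint8),cv2.MORPH_CLOSE,np.ones((k,k)))
def capz(p,d,cal,m):
    """mean xy of points above cap height, using depth on a colour mask"""
    v,u=np.nonzero(m&(d>0)); 
    uu=cv2.undistortPoints(np.float64(np.c_[u,v])[:,None],cal["mtx"],np.array([float(cal["k1"]),0,0,0]))[:,0]
    P=cal["origin"]+R.from_quat(cal["orientation"]).apply(np.c_[uu,np.ones(len(u))]*d[v,u][:,None]); return P
def disc(P,ztop,tol=.006):
    T=P[abs(P[:,2]-ztop)<tol]; 
    return (np.r_[np.array(cv2.minEnclosingCircle(np.float32(T[:,:2]*1000)))[0],]/1000, T.mean(0),len(T)) if len(T)>8 else None
if __name__=="__main__":
    for n,items in [("wr",[("red",172,5,.055)]),("wl",[("jar",5,14,.060),("green",50,75,.055)])]:
        p,d,cal=load(n)
        for a,lo,hi,z in items:
            m=hue(p,lo,hi); m[330:]=0; c=blob(m); k=np.zeros(m.shape,np.uint8);cv2.drawContours(k,[c],-1,1,-1)
            print(a,cen(c).round(1),disc(capz(p,d,cal,k>0),z))
    p,d,cal=load("wr"); m=hue(p,22,35,90); m[330:]=0; print("yellow",rect(cal,blob(close(m)),.010))
    p,d,cal=load("wl"); m=hue(p,100,125,90); m[330:]=0; m[:,360:]=0; print("blue",rect(cal,blob(close(m)),.010))
    p,d,cal=load("wb"); m=hue(p,5,22,70); m[330:]=0; m[:,:300]=0; print("cork",rect(cal,blob(m),.033))
    g=cv2.cvtColor(p,cv2.COLOR_RGB2GRAY); m=(g<75);m[:120]=0;m[200:]=0;m[:,:200]=0;m[:,300:]=0
    c=blob(m);print("dish",cast(cal,cv2.fitEllipse(c)[0],.031),rect(cal,c,.031)[2])
    p,d,cal=load("wr");cv2.imwrite("pics/crop1.png",cv2.resize(p[90:270,250:460],(630,540))[...,::-1])
E
python3 m2.py
```

```text
Traceback (most recent call last):
  File "m2.py", line 18, in <module>
    print(a,cen(c).round(1),disc(capz(p,d,cal,k>0),z))
                            ~~~~^^^^^^^^^^^^^^^^^^^^^
  File "m2.py", line 12, in disc
    return (np.r_[np.array(cv2.minEnclosingCircle(np.float32(T[:,:2]*1000)))[0],]/1000, T.mean(0),len(T)) if len(T)>8 else None
                  ~~~~~~~~^^^^^^^^^^^^^^^^^^^^^^^^^^^^^^^^^^^^^^^^^^^^^^^^^^
ValueError: setting an array element with a sequence. The requested array has an inhomogeneous shape after 1 dimensions. The detected shape was (2,) + inhomogeneous part.
```

```bash
sed -i 's/(np.r_\[np.array(cv2.minEnclosingCircle(np.float32(T\[:,:2\]\*1000)))\[0\],\]\/1000,/(np.array(cv2.minEnclosingCircle(np.float32(T[:,:2]*1000))[0])\/1000,/' m2.py; python3 m2.py
```

```text
red [327.4 246. ] (array([ 0.42258417, -0.32856577]), array([ 0.42348664, -0.3283661 ,  0.0552303 ]), 138)
jar [586.5 172.1] None
green [309.1 250.4] (array([0.41370679, 0.29539722]), array([0.41486555, 0.29544879, 0.05516914]), 131)
yellow (array([ 0.51059454, -0.32790399]), np.float64(0.026582325775869053), (41.007389068603516, 29.94072914123535))
blue (array([0.61071906, 0.32008035]), np.float64(-0.1457586680436176), (38.984310150146484, 29.104167938232422))
cork (array([ 0.56781659, -0.06180041]), np.float64(-1.4380934980673916), (60.25537109375, 58.141754150390625))
dish [[0.54514135 0.11163166 0.031     ]] (71.81388092041016, 71.62501525878906)
```

View pics/crop1.png

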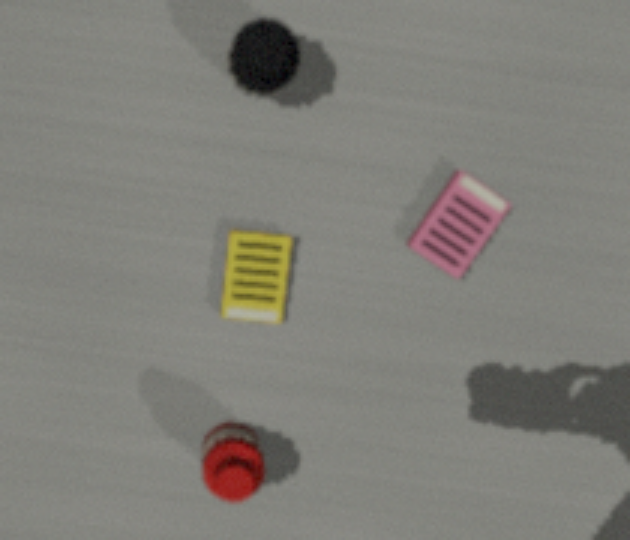

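```bash
cat > pp.py <<'E'
from m2 import *
Y=.130; ex=np.array([np.cos(Y),np.sin(Y)]); ey=np.array([-ex[1],ex[0]]); C=np.array([.5567,.0249])
dish=C+.088*ey; cork=C-.088*ey; H=.15
T=dict(jar=C,blue=cork-.0845*ex,red=dish+.093*ex); T["green"]=T["red"]+.070*ey
def pick(xy,yaw,z,force=40):
    bot.goto([*xy,H],down(yaw)); bot.move_linear([*xy,z+.02],speed=.2)
    hit=bot.move_linear([*xy,z],speed=.05,force_limit=8)
    fingers.close_gripper(grip_force=force); g=bot.observe()
    bot.move_linear([*xy,H],speed=.2)
    print("pick",hit,g["finger_gap"],g["ee_pos"].round(4),"after lift",bot.observe()["finger_gap"])
def place(xy,yaw,z):
    bot.goto([*xy,H],down(yaw)); bot.move_linear([*xy,z+.012],speed=.2)
    hit=bot.move_linear([*xy,z-.003],speed=.03,force_limit=4)
    e=bot.observe()["ee_pos"]; fingers.gripper_open(); bot.sleep(.2); bot.move_linear([*xy,H],speed=.2)
    o=bot.observe(); print("place",hit,e.round(4),"goal",np.round([*xy,z],4),"clock",o["clock"])
E
python3 - <<'E'
from pp import *
p,d,cal=load("wl"); c=blob(hue(p,5,14),(296,178)); jar=cast(cal,cv2.minEnclosingCircle(c)[0],.060)[0,:2]; print(jar)
p,d,cal=load("wb"); c=blob(hue(p,5,14),(74,164)); print(cast(cal,cen(c),.058)[0,:2])
pick(jar,Y,.012)
place(T["jar"],Y,.012+.015)
E
```

```text
[0.51652871 0.32361841]
[0.51618257 0.32250256]
pick False 0.5214561614399781 [0.5166 0.3237 0.0123] after lift 0.5213324604464695
place True [0.5572 0.0249 0.0269] goal [0.5567 0.0249 0.027 ] clock 11.6833
```

```bash
cat > chk.py <<'E'
from pp import *
def chk(name):
    bot.goto([.48,.02,.36],down(Y-np.pi/2)); bot.sleep(.3)
    p,d,cal=snap("wrist",name)
    m=hue(p,5,22,70);m[330:]=0
    b=lambda xy:(np.round([(xy-C)@ex*1000,(xy-C)@ey*1000],1))
    c=blob(hue(p,5,14,150),(300,165),200); print("jar",b(cast(cal,cv2.minEnclosingCircle(c)[0],.075)[0,:2]))
    k,t,s=rect(cal,blob(hue(p,5,22,70)&~hue(p,5,14,150) & (np.arange(640)[None]>340)&(np.arange(480)[:,None]<330)),.033); print("cork",b(k),t-Y,s)
    for n,lo,hi,z in [("blue",100,125,.025),("yellow",22,35,.035)]:
        m=close(hue(p,lo,hi,90)&(np.arange(480)[:,None]>150)&(np.arange(480)[:,None]<340)&(np.arange(640)[None]<500))
        try: k,t,s=rect(cal,blob(m,None,200),z); print(n,b(k),np.rad2deg(t-Y-np.pi/2)%180,s)
        except ValueError: print(n,"none")
    for n,lo,hi in [("red",172,5),("green",50,75)]:
        m=hue(p,lo,hi)&(np.arange(480)[:,None]<330)&(np.arange(640)[None]<500)
        try:
            c=blob(m,None,60); kk=np.zeros(m.shape,np.uint8); cv2.drawContours(kk,[c],-1,1,-1); r=disc(capz(p,d,cal,kk>0),.070)
            print(n,b(r[0]),b(r[1][:2]),r[2])
        except (ValueError,TypeError): print(n,"none")
    return p,d,cal
E
python3 - <<'E'
from chk import *
pick((.6107,.3200),-.15,.002,30)
place(T["blue"],Y-np.pi/2,.002+.015)
chk("c1")
E
```

```text
pick False 0.4701450129825491 [0.6111 0.3202 0.0024] after lift 0.4699652315274177
place True [ 0.4848 -0.0734  0.0168] goal [ 0.4843 -0.0733  0.017 ] clock 19.8167
jar [ 0.2 -0.2]
cork [ -0.8 -87.3] -1.5725029937527766 (60.68067932128906, 57.39287185668945)
blue [-83.5 -88. ] 179.96749228588843 (40.03236389160156, 27.661819458007812)
yellow none
red none
green none
```

View pics/c1.png

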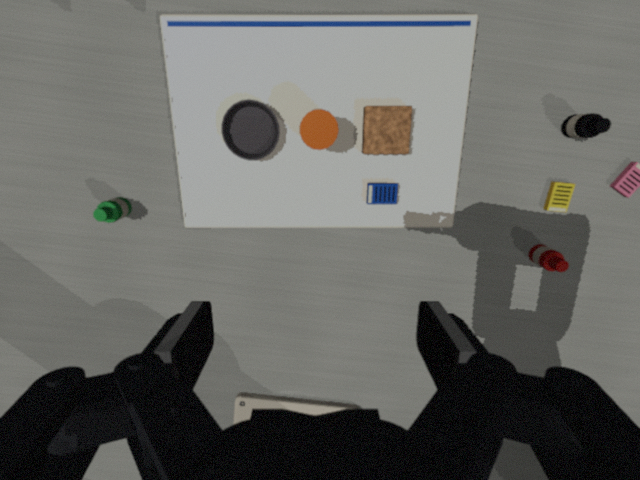

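The wrist view shows the jar (319,129) between the dish (251,129) and the cork (387,130), and blue (383,194) square in front of the cork. Yellow is next.

```bash
python3 - <<'E'
from chk import *
pick((.5106,-.3279),.028,.002,30)
place(T["blue"]+.0005*ex,Y-np.pi/2,.002+.025)
pick((.4230,-.3285),Y-np.pi/2,.004)
place(T["red"],Y-np.pi/2,.004+.015)
pick((.4143,.2954),Y,.004)
place(T["green"],Y,.004+.015)
chk("c2"); p,_,_=snap("scene","c2s")
a=cv2.imread("pics/c2.png")[:340]; b=p[100:400,220:500][...,::-1]
h=np.zeros((300,640,3),np.uint8); h[:,180:460]=b; cv2.imwrite("pics/c2m.png",np.vstack([a[:300],h]))
E
```

```text
pick False 0.4654977515119061 [ 0.5109 -0.328   0.0024] after lift 0.4692521044897994
place True [ 0.4853 -0.0733  0.0268] goal [ 0.4848 -0.0732  0.027 ] clock 29.8917
pick False 0.33880445521966285 [ 0.4231 -0.3286  0.0043] after lift 0.3393978757172458
place True [0.6379 0.1243 0.0188] goal [0.6375 0.1242 0.019 ] clock 38.2917
pick False 0.3389119590691545 [0.4144 0.2955 0.0043] after lift 0.3396821594411286
place True [0.6289 0.1937 0.0189] goal [0.6284 0.1936 0.019 ] clock 45.8833
jar [ 0.4 -0.6]
cork [ -1.1 -87.4] -1.5706404787549157 (60.671905517578125, 57.56214141845703)
blue none
yellow [-83.  -87.6] 0.05544966809057428 (42.1484489440918, 28.537485122680664)
red [92.2 87.9] [91.9 87.4] 246
green [ 92.  157.1] [ 91.6 156.2] 249
```

View pics/c2m.png

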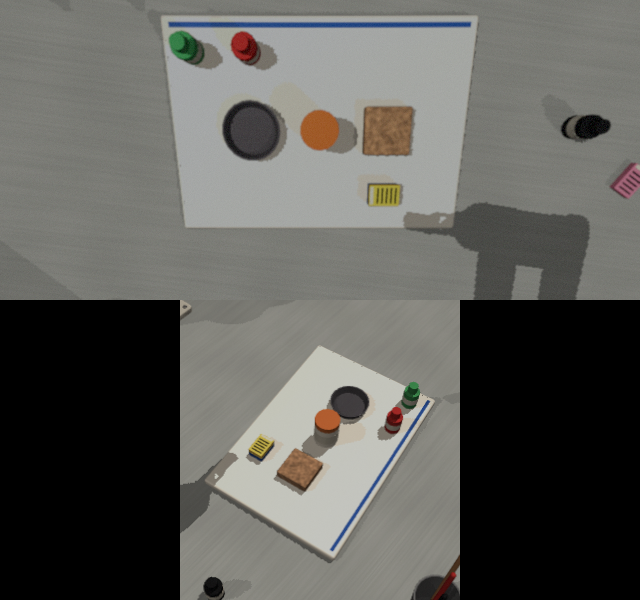

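Everything is in place: yellow (385,195) sits squarely on blue, red (245,46) is behind the dish, green (183,46) is left of red, and the jar is upright. All measured positions are within about 1.5 mm of target, so I'm handing in.

```bash
python3 -c "
from station import bot
bot.hand_in(); print(bot.observe()['clock'])"
```

```text
the job is handed in; nothing more can be done
the job is handed in; nothing more can be done
```

I set out the board in the order asked and handed the job in at about 46 s on the robot's clock. `hand_in` gives no verdict.

The last check was a wrist-camera view before handing in. Positions are in the board's axes from its centre, and the calibration is good to about 2 mm.

| Item | Measured (behind, left), mm | Target, mm | Result |
|---|---|---|---|
| Jar | 0.4, −0.6 | 0, 0 | upright, midway between dish and cork |
| Blue cassette (measured before stacking) | −83.5, −88.0 | −84.5, −88 | gap to the cork about 39–40 mm |
| Yellow cassette, on top of blue | −83.0, −87.6 | −84.5, −88 | about 0.5 mm off blue, within 0.1° of square to the board |
| Red bottle | 92.2, 87.9 | 93, 88 | gap to the dish rim about 39 mm |
| Green bottle | 92.0, 157.1 | 93, 158 | gap to red about 39 mm |

- **Black bottle:** I did not touch it.
- **Disagreement:** the top and wrist cameras disagreed by up to about 4 mm on the red bottle and the dish. I used the wrist values, which agreed with the known board layout.
- **Not rechecked:** I could not measure blue again under yellow. The scene picture shows the two stacked flush.

No check failed.

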